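# Right the tilting bin and seat its stop block

### The job

Push the tilted bin on the trolley shelf back upright, then stand the orange stop block in the yellow pocket in front of it and shuffle it about, pressing only lightly, until its steel key drops into the slot of the loose brass plate and the block sits fully home. Do not force or ram the block, leave it standing by itself with the bin upright, and leave the bottles, saucer, shot glass and tin lid where they are.

Things in the scene. Friction and masses are not known exactly. Their poses are not given: they have to be found in the camera images.
- station: Fixed station: a yellow walled pocket and, behind it (+x of the station), a grey tilting bin between two steel side brackets (they reach y = +-172, x = 42 to 128, 62 mm high). Origin on the shelf under the pocket's centre; x points from the pocket to the bin, y along the bin, z up.
- pocket_rim (a point): Centre of the pocket's open top, 30 mm above the shelf. The pocket measures 46 (x) by 70 (y) mm inside, its walls are 6 mm thick. Axes as the station.
- pocket (a point): Centre of the pocket's floor, 18 mm above the shelf. The floor is a loose brass plate with one slot, 23 (x) by 39 (y) mm, open down to the shelf, parallel to the pocket. The slot's centre lies up to 6 mm off this point along x and 9 mm along y, differently each time, and is not reported. The plate keeps its place unless pushed sideways with more than about 15 N.
- bin (a joint): Tilt of the bin, rad: 0 upright (hard stop), growing as it tips towards the robot, at most 0.6. Friction hinge on side pins along the station's y, 56 mm behind the pocket's centre, 35 mm above the shelf: the bin stays where it is left; a push of a few newtons near the rim turns it.
- bin_rim (a point): Middle of the bin's front rim, top outer edge: the place to push, towards +x of the station. The bin is 260 mm wide; upright, its flat front stands 31 mm behind the pocket's centre, the rim 95 mm above the shelf; tilted, the rim hangs over the pocket. One bottle lies wedged inside below the rim.
- stop_block: Loose orange block, about 150 g, standing on its key on the shelf. Origin: centre of the key's underside, z up. Steel key 20 (x) by 36 (y) by 14 mm high, then a shoulder 30 by 46 mm from 14 to 30 mm, then a grip head 40 (x) by 30 (y) mm up to 90 mm.
- block_grip (a point): Where to take the block: on its axis, 66 mm above its underside, across the head's 30 mm (block's y). The key fits the slot, 1.5 mm free on each side, with the block's y along the station's y (either way round). Fully home the shoulder lies on the brass plate, block origin 4 mm above the shelf; while the key only stands on the plate it is 18 mm above.
- bottle_a: Empty green glass bottle standing, 60 mm diameter, 225 mm high, origin under its centre. Bystander.
- bottle_b: Empty green glass bottle, like bottle_a. Bystander.
- saucer: White chipped porcelain saucer, 120 mm diameter, 16 mm high, origin under its centre. Bystander.
- shot_glass: Frosted shot glass, 48 mm diameter, 62 mm high, origin under its centre. Bystander.
- tin_lid: Dented tin lid, 86 mm diameter, 12 mm high, origin under its centre. Bystander.
Things that resemble listed ones, but are neither listed nor needed, are in the scene too. Of the things that look like the stop_block, the smallest one is meant.

How it is judged:
By the outcome, as a careful person would: the job done as asked, in the order asked, and still so for the second after the job is handed in, with the robot touching nothing.
It also fails if it takes over 72 s, if anything falls off the work surface, if the arm or the gripper's body presses on something with over 40 N, if the wrist force passes 120 N, or if a joint passes its speed limit or range.

### The arm

A 6-joint arm with a two-finger parallel gripper is mounted at the origin on the work surface. World frame = base frame: x ahead of the robot, y to its left, z up, the work surface at z = 0. Lengths are in m, angles in rad, forces in N, time in s.
With the tool pointing down it reaches from about 0.4 to 0.825 m from the base axis. Payload 7 kg.
Tool frame: the origin (TCP) lies on the centre line of the jaws, within the pads' length; the fingertips stand bot.tip_reach ahead of it and the grasp point (between the pads) is the TCP (bot.tip_reach is the distance from the TCP to the fingertips, in m); z points along the fingers, y is the line along which they close (so a half turn about z gives the same grasp; the last joint's range is limited). The gripper opens to 85 mm and grips with 20 to 120 N. Pads are 22 mm wide; open, the fingers measure 114 mm over their backs; the gripper's body (76 mm by 85 mm) begins 54 mm behind the grasp point. The pads swing forward as they close: fully open they stand 13 mm farther back than shut.
Start: joints at [-0.916, 0.359, 0.012, 0, -1.224, -0.288], TCP at [0.242, -0.63, 0.25] pointing down, gripper open.
Joint ranges: [-3.07, 3.07], [-1.43, 2.12], [-1.02, 1.25], [-3.03, 1.67], [-3.05, -0], [-3.03, 3.03]. Speed limits (rad/s): [2.39, 2.39, 3.01, 3.14, 3.14, 3.14].

### API

Orientations are given as [roll, pitch, yaw] about the fixed x, y, z axes, in that order (R = Rz(yaw) Ry(pitch) Rx(roll)).
In Python, from station import bot gives the robot as it stands.
- The arm moves only by the tool servo_tool, never from a script. Its argument "increments" is a list of rows, each a list of 3 entries, a list of its own where there are three numbers: the shift along the tool's x, y, z in mm, then the turn about the tool's z in rad, then the opening, from 0 (shut) to 1 (fully open). A call has 1 to 8 rows; each row shifts and turns the commanded pose from where the row before left it, along the tool's axes as they then stand; what a row does not reach is not made up. A row lasts 1/10 s, in which the tool goes at most 50 mm and 8.59 degrees, less where a joint would pass 70% of its speed; a pose out of reach is approached as far as the arm can. A call with a gripper value outside its range is refused whole. The fingers move at their own pace and stop on an object; the grip force is fixed at half the most. Time passes only in rows, so rows that do not move let the fingers close. It gives the time, the measured TCP pose, the force, the opening and the grip force at its end, in the units of the state.
- bot.sense(): the state, without advancing time (a new reading comes with each control period).
- bot.read_camera(name): name is "scene" or "top" or "wrist"; returns the picture (384x512x3 uint8, red, green, blue); there is no depth.
- bot.get_calibration(name): a dict with "fx", "fy", "cx", "cy" (pixels), "T" (4x4, takes a point from camera to world coordinates); the wrist camera has in their place "hand_eye" (4x4, takes a point from camera to tool coordinates, whose origin is the TCP and whose axes are the flange's). Camera axes: x right, y down, z forward; pixel columns grow to the right and rows downward; lengths in m; the calibration is good to about 2 mm. A picture is of the moment at which its call begins: read the wrist's pose just before it. get_calibration takes no time and is no camera call.
- bot.hand_in(): hands the job in; it is judged then, once.
The state is a dict: "time": time; "joints": joint angles; "joint_vel": joint speeds; "effort": joint torques, N m; "ee_pos": TCP position; "ee_rot": TCP orientation; "wrist_force": force on the tool from outside, world axes, zero at the start; "wrist_torque": the same for the moment, N m; "gripper_width": opening from 0.0 (shut) to 1.0 (fully open); "gripper_force": force on a finger pad.
Only numpy, scipy, OpenCV 4.12 (cv2) and the standard library are available. Lean on these libraries where they do the work, as an engineer would, in place of code of your own. Each camera call takes 0.05 s, during which the arm holds its last target. There are 200 camera calls.

## Working session

There is one attempt and no reset: what is moved stays moved. The work goes in short steps, Python scripts to look and compute and a tool call to move; the robot and the scene stay as the last step left them, time stands still between calls to the robot, and variables do not carry over. Pictures are saved under pics/ and viewed, at most 10 in all, crops included, and the job is handed in when it is done.

Besides the shell and the picture viewer there is one more tool, called after "Call:" as name(argument=value, ...), one argument or row to a line, values as JSON. servo_tool: Moves the arm, as the interface text tells. Its arguments: {"type":"object","properties":{"increments":{"type":"array","items":{"type":"array"}}},"required":["increments"]}

```bash
mkdir -p pics; ls
python3 - <<'E'
from station import bot
import cv2,numpy as np
s=bot.sense();print(s, bot.tip_reach)
for n in("scene","top"):
    im=bot.read_camera(n);c=bot.get_calibration(n);print(n,c)
    cv2.imwrite(f"pics/{n}0.png",im[...,::-1])
print(bot.get_calibration("wrist"))
a=cv2.imread("pics/scene0.png");b=cv2.imread("pics/top0.png")
E
```

```text
pics
{'time': 0.0, 'joints': array([-9.15924978e-01,  3.59366951e-01,  1.10639874e-02, -3.93017157e-04,
       -1.22406642e+00, -2.88090578e-01]), 'joint_vel': array([-0.00144401,  0.00047345, -0.00161112, -0.00132565,  0.0003764 ,
        0.00091717]), 'effort': array([-3.45952194e-04, -5.83325064e+01,  2.93406504e+01,  6.93668962e+00,
       -6.24128254e-03,  4.30281517e-06]), 'ee_pos': array([ 0.24189061, -0.62969262,  0.24937104]), 'ee_rot': array([ 3.13997944e+00, -9.27546893e-05, -2.77494566e+00]), 'wrist_force': array([-0.18829094,  0.18584693,  0.65203271]), 'wrist_torque': array([ 0.00733385, -0.00367703,  0.03404731]), 'gripper_force': 0.0, 'gripper_width': 0.9985868200027008} 0.019
scene {'fx': 451.8905774732363, 'fy': 451.8905774732363, 'cx': 257.9730639401482, 'cy': 184.28224591249418, 'T': array([[-0.77595716,  0.45457134, -0.43732754,  0.97151   ],
       [ 0.63054673,  0.57805489, -0.51794146,  0.54114997],
       [ 0.01735798, -0.67765584, -0.73517431,  0.89365336],
       [ 0.        ,  0.        ,  0.        ,  1.        ]])}
top {'fx': 417.03411412214894, 'fy': 41
[... 172 characters left out ...]
898737e-01,  1.42089442e-02,  7.88611298e-04,
         1.36064456e-02],
       [-2.46379545e-03, -1.18268593e-01, -9.92978585e-01,
         1.14361552e+00],
       [ 0.00000000e+00,  0.00000000e+00,  0.00000000e+00,
         1.00000000e+00]])}
{'fx': 331.0777696930487, 'fy': 331.0777696930487, 'cx': 258.83386478787895, 'cy': 190.52940434352885, 'hand_eye': array([[-7.46052216e-04, -9.52222005e-01, -3.05405790e-01,
         7.76890447e-02],
       [ 9.99999596e-01, -8.63479253e-04,  2.49412530e-04,
        -6.10859012e-04],
       [-5.01207663e-04, -3.05405481e-01,  9.52222265e-01,
        -1.24345012e-01],
       [ 0.00000000e+00,  0.00000000e+00,  0.00000000e+00,
         1.00000000e+00]])}
```

View pics/scene0.png

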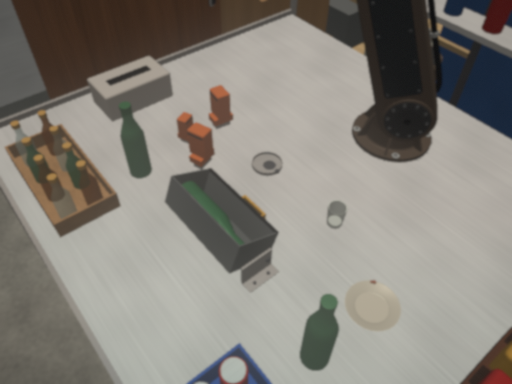

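View pics/top0.png

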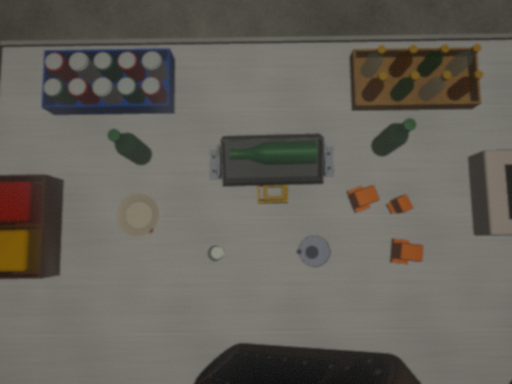

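The two views show three orange blocks, in top/scene pixels: A (363,197)/(200,143), B (400,204)/(185,125) and C (407,251)/(220,105). B looks smallest. The pocket is at top (272,194) and the brackets are at (215,163) and (328,161). I'll check B in a close crop.

Run:
```python
import cv2,numpy as np
b=cv2.imread("pics/top0.png");a=cv2.imread("pics/scene0.png")
x=cv2.resize(b[120:220,200:345],None,fx=5.5,fy=5.5,interpolation=cv2.INTER_CUBIC)[:, :797]
x=cv2.resize(b[125:215,205:340],(450,300),interpolation=cv2.INTER_CUBIC)
y=cv2.resize(b[180:270,340:430],(300,300),interpolation=cv2.INTER_CUBIC)
z=cv2.resize(a[75:175,165:265],(300,300),interpolation=cv2.INTER_CUBIC)
w=cv2.resize(a[150:300,155:305],(450,300),interpolation=cv2.INTER_CUBIC)
cv2.imwrite("pics/crop1.png",np.vstack([np.hstack([x,y]),np.hstack([w,z])]))
```

```text
(no output)
```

View pics/crop1.png

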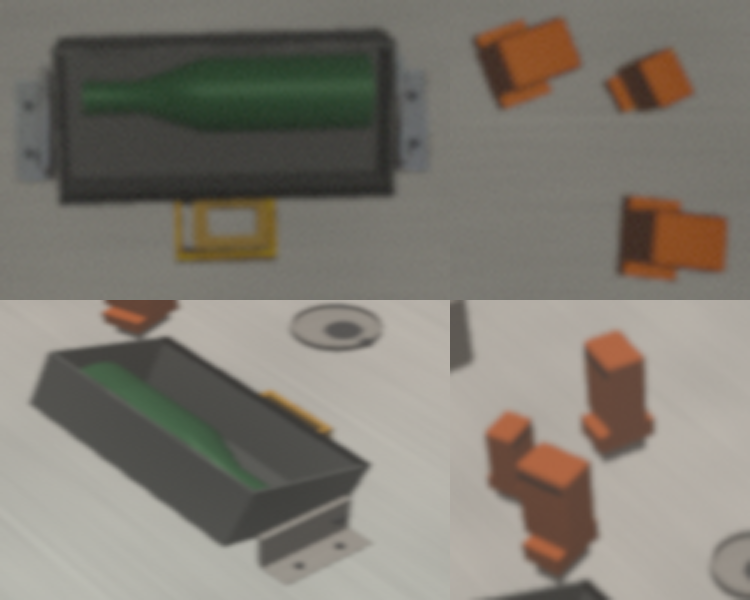

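B is the smallest block in both views, and its shoulder shows on its y sides. The slot is also visible in the plate. Next I'll compute the positions.

```bash
cat > h.py <<'E'
from station import bot
import numpy as np, cv2
from scipy.spatial.transform import Rotation as R
def cam(n,s=None):
    c=bot.get_calibration(n)
    if n=="wrist":
        s=s or bot.sense(); T=np.eye(4);T[:3,:3]=R.from_euler('xyz',s['ee_rot']).as_matrix();T[:3,3]=s['ee_pos']
        c['T']=T@c['hand_eye']
    return c
def ray(c,uv,z):
    d=c['T'][:3,:3]@np.array([(uv[0]-c['cx'])/c['fx'],(uv[1]-c['cy'])/c['fy'],1]);o=c['T'][:3,3]
    return o+d*(z-o[2])/d[2]
def proj(c,P):
    p=(np.atleast_2d(P)-c['T'][:3,3])@c['T'][:3,:3]
    return np.c_[c['fx']*p[:,0]/p[:,2]+c['cx'],c['fy']*p[:,1]/p[:,2]+c['cy']]
def tool(v):  # world vector -> tool axes, mm
    return R.from_euler('xyz',bot.sense()['ee_rot']).as_matrix().T@np.array(v)*1000
E
python3 - <<'E'
from h import *
np.set_printoptions(precision=4,suppress=True)
c=cam("top")
q=lambda u,v:(205+u*.3,125+v*.3)
for n,u,z in[("pk fl",(177,262),.03),("pk fr",(277,257),.03),("brL out bot",(18,182),.0),("brR out bot",(429,170),.0),("brL out top",(18,85),0),("brR out top",(424,70),0),("rimL",(60,202),.08),("rimR",(393,193),.08),("backL",(53,37),.1),("slot",(232,222),.018)]:print(n,ray(c,q(*u),z))
p=lambda u,v:(340+(u-450)*.3,180+v*.3)
C=np.array([ray(c,p(*u),.09) for u in[(640,63),(675,48),(693,95),(655,108)]]);print(C,C.mean(0))
E
```

```text
pk fl [0.5026 0.0172 0.03  ]
pk fr [ 0.5055 -0.0632  0.03  ]
brL out bot [0.5737 0.1485 0.    ]
brR out bot [ 0.5788 -0.1933  0.    ]
brL out top [0.6558 0.1485 0.    ]
brR out top [ 0.6636 -0.192   0.    ]
rimL [0.5461 0.1066 0.08  ]
rimR [ 0.5494 -0.1504  0.08  ]
backL [0.6713 0.1098 0.1   ]
slot [ 0.5357 -0.028   0.018 ]
[[ 0.5044 -0.3353  0.09  ]
 [ 0.5155 -0.3625  0.09  ]
 [ 0.4795 -0.3742  0.09  ]
 [ 0.4701 -0.3448  0.09  ]] [ 0.4924 -0.3542  0.09  ]
```

The station origin comes out at about (0.533, -0.024) with yaw about 0.018, and the rim is about 15 mm behind the pocket centre. Block B is at (0.492, -0.354).

Call:
servo_tool(
  increments=[
    [[0, 0, 0], 0.116, 0],
    [[0, 0, 0], 0.116, 0],
    [[0, 0, 0], 0.117, 0],
    [[-18, 44, 0], 0, 0],
    [[-18, 44, 0], 0, 0],
    [[-18, 44, 0], 0, 0],
    [[-18, 44, 0], 0, 0],
    [[-18, 44, 0], 0, 0],
  ],
)

```text
time: 0.9
ee_pos: [0.3282, -0.4067, 0.2499]
ee_rot: [3.141, -0.0, -3.124]
wrist_force: [1.4, 1.1, 0.2]
gripper_width: -0.003
gripper_force: 0.0
```

Call:
servo_tool(
  increments=[
    [[-22, 43, 0], 0, 0],
    [[-22, 43, 0], 0, 0],
    [[-22, 43, 0], 0, 0],
    [[-22, 43, 0], 0, 0],
    [[-22, 43, 0], 0, 0],
    [[-22, 43, 0], 0, 0],
    [[-22, 43, 0], 0, 0],
    [[-22, 43, 0], 0, 0],
  ],
)

```text
time: 1.7
ee_pos: [0.4982, -0.0594, 0.2503]
ee_rot: [3.141, 0.0, -3.123]
wrist_force: [1.1, 0.0, -0.7]
gripper_width: 0.001
gripper_force: 0.0
```

Call:
servo_tool(
  increments=[
    [[-12, 36, 0], 0, 0],
    [[0, 0, 40], 0, 0],
    [[0, 0, 40], 0, 0],
    [[0, 0, 40], 0, 0],
    [[0, 0, 40], 0, 0],
    [[0, 0, 8], 0, 0],
    [[0, 0, 0], 0, 0],
  ],
)

```text
time: 2.4
ee_pos: [0.5086, -0.0255, 0.0815]
ee_rot: [-3.14, -0.003, -3.124]
wrist_force: [0.6, 0.8, 0.9]
gripper_width: 0.004
gripper_force: 0.0
```

Call:
servo_tool(
  increments=[
    [[-10, 0, 0], 0, 0],
    [[-7, 0, 0], 0, 0],
    [[-5, 0, 0], 0, 0],
    [[-5, 0, 0], 0, 0],
    [[-4, 0, 0], 0, 0],
    [[-4, 0, 0], 0, 0],
    [[-3, 0, 0], 0, 0],
    [[0, 0, 0], 0, 0],
  ],
)

```text
time: 3.2
ee_pos: [0.5475, -0.0247, 0.0826]
ee_rot: [-3.142, -0.0, -3.124]
wrist_force: [-2.8, -0.7, 2.1]
gripper_width: -0.005
gripper_force: 1.1
```

Call:
servo_tool(
  increments=[
    [[-2, 0, 0], 0, 0],
    [[-2, 0, 0], 0, 0],
    [[-2, 0, 0], 0, 0],
    [[0, 0, 0], 0, 0],
  ],
)

```text
time: 3.6
ee_pos: [0.5539, -0.0243, 0.0824]
ee_rot: [3.142, 0.001, -3.124]
wrist_force: [-1.5, -0.7, 0.0]
gripper_width: 0.001
gripper_force: 0.4
```

Call:
servo_tool(
  increments=[
    [[-1.5, 0, 0], 0, 0],
    [[-1.5, 0, 0], 0, 0],
    [[-1.5, 0, 0], 0, 0],
    [[0, 0, 0], 0, 0],
  ],
)

```text
time: 4.0
ee_pos: [0.5555, -0.0247, 0.0817]
ee_rot: [-3.141, -0.005, -3.124]
wrist_force: [-10.2, 1.0, 6.7]
gripper_width: 0.005
gripper_force: 4.9
```

Call:
servo_tool(
  increments=[
    [[-1.5, 0, 0], 0, 0],
    [[-1.5, 0, 0], 0, 0],
    [[0, 0, 0], 0, 0],
  ],
)

```text
time: 4.3
ee_pos: [0.5555, -0.025, 0.0812]
ee_rot: [-3.141, -0.01, -3.125]
wrist_force: [-19.0, 2.8, 12.0]
gripper_width: -0.002
gripper_force: 9.4
```

Call:
servo_tool(
  increments=[
    [[15, 0, 0], 0, 0],
    [[25, 0, 0], 0, 0],
    [[0, 0, -40], 0, 0],
    [[0, 0, -40], 0, 0],
    [[0, 0, -40], 0, 0],
    [[0, 0, 0], 0, 0.6],
  ],
)

```text
time: 4.9
ee_pos: [0.5246, -0.0244, 0.2084]
ee_rot: [3.14, 0.011, -3.123]
wrist_force: [0.3, 0.1, 0.0]
gripper_width: 0.154
gripper_force: 0.0
```

Run:
```python
from h import *
s=bot.sense();print(s['ee_pos'],s['ee_rot'],s['wrist_force'],s['joint_vel'].round(3))
im=bot.read_camera("wrist");cv2.imwrite("pics/w1.png",im[...,::-1])
import json;json.dump([s['ee_pos'].tolist(),s['ee_rot'].tolist()],open("w1.json","w"))
```

```text
[ 0.52462583 -0.02436816  0.20842046] [ 3.13995762  0.01120885 -3.12251281] [0.30498906 0.09140294 0.00468741] [-0.001  0.052 -0.084 -0.034  0.083 -0.   ]
```

View pics/w1.png

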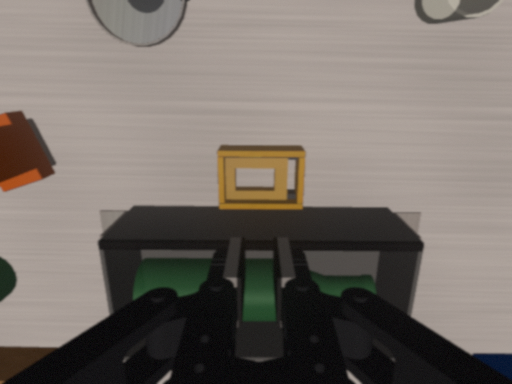

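The wrist view shows the bin upright, the pocket's outer wall at px (218..304, 147..209) and the slot at about (236..274, 168..187). I'll crop in for exact edges.

Run:
```python
import cv2
a=cv2.imread("pics/w1.png")[138:218,208:315]
cv2.imwrite("pics/w1c.png",cv2.resize(a,None,fx=7,fy=7,interpolation=cv2.INTER_CUBIC))
```

```text
(no output)
```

View pics/w1c.png

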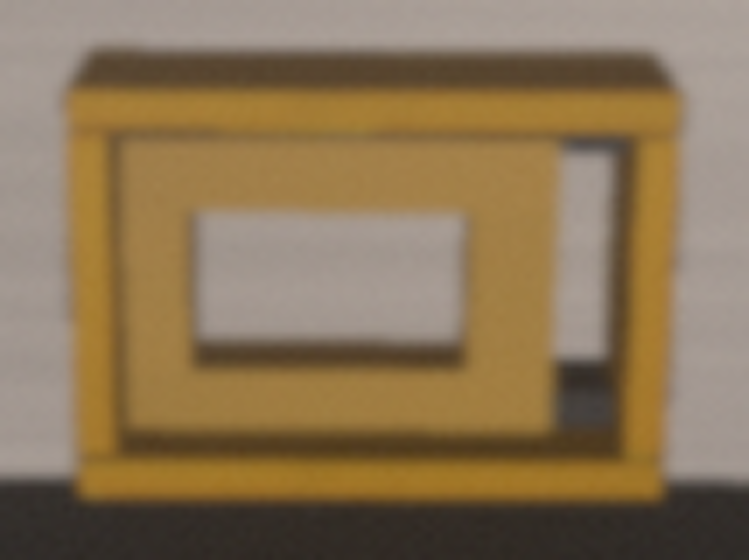

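Run:
```python
from h import *;import json
np.set_printoptions(precision=4,suppress=True)
p,r=json.load(open("w1.json"));c=cam("wrist",dict(ee_pos=np.array(p),ee_rot=np.array(r)))
q=lambda u,v:(208+u/7-.43,138+v/7-.43)
S=np.array([ray(c,q(*u),.018) for u in[(192,210),(468,210),(468,367),(192,367)]])
P=np.array([ray(c,q(*u),.03) for u in[(67,90),(684,90),(665,500),(78,500)]])
print(S,S.mean(0));print(P,P.mean(0),)
t=cam("top");print(P.mean(0)-S.mean(0))
for X in(S,P):
  d=X[1]-X[0]+X[2]-X[3];print(d/2,np.arctan2(-d[0],d[1]))
# same with bin front upright? mark
```

```text
[[ 0.527  -0.0476  0.018 ]
 [ 0.5263 -0.0091  0.018 ]
 [ 0.5494 -0.0083  0.018 ]
 [ 0.5501 -0.0477  0.018 ]] [ 0.5382 -0.0282  0.018 ]
[[ 0.5079 -0.0632  0.03  ]
 [ 0.5064  0.0182  0.03  ]
 [ 0.5645  0.0192  0.03  ]
 [ 0.566  -0.0629  0.03  ]] [ 0.5362 -0.0222  0.03  ]
[-0.002  0.006  0.012]
[-0.0007  0.0389  0.    ] 0.017580207490455524
[-0.0014  0.0818  0.    ] 0.017565900523178423
```

The slot centre is at (0.538, -0.028), which is +2 mm in x and -6 mm in y from the pocket centre, with yaw 0.0176. Next I'll go over block B.

Call:
servo_tool(
  increments=[
    [[0, 0, 0], -0.1375, 0.7],
    [[0, 0, 0], -0.1375, 0.7],
    [[15, -38, 0], 0, 0.7],
    [[15, -38, 0], 0, 0.7],
    [[15, -38, 0], 0, 0.7],
    [[15, -38, 0], 0, 0.7],
    [[15, -38, 0], 0, 0.7],
    [[15, -38, 0], 0, 0.7],
  ],
)

```text
time: 5.75
ee_pos: [0.5001, -0.2708, 0.2012]
ee_rot: [3.141, -0.001, -2.849]
wrist_force: [0.6, 0.5, 0.2]
gripper_width: 0.699
gripper_force: 0.0
```

Call:
servo_tool(
  increments=[
    [[15, -38, 0], 0, 0.7],
    [[17, -40, 0], 0, 0.7],
    [[0, 0, 0], 0, 0.7],
    [[0, 0, 0], 0, 0.7],
  ],
)

```text
time: 6.15
ee_pos: [0.4917, -0.3541, 0.2006]
ee_rot: [3.14, -0.001, -2.851]
wrist_force: [0.1, 0.0, -0.5]
gripper_width: 0.701
gripper_force: 0.0
```

Run:
```python
from h import *
s=bot.sense();print(s['ee_pos'],s['ee_rot'],s['gripper_width'])
im=bot.read_camera("wrist")
import json;json.dump([s['ee_pos'].tolist(),s['ee_rot'].tolist()],open("w2.json","w"))
c=cam("wrist",s);u,v=proj(c,[0.492,-0.354,.09])[0];print(u,v)
cv2.imwrite("pics/w2.png",im[...,::-1]);x,y=int(max(u-90,0)),int(max(v-80,0));print(x,y)
cv2.imwrite("pics/w2c.png",cv2.resize(im[y:y+150,x:x+190,::-1],None,fx=4,fy=4,interpolation=cv2.INTER_CUBIC))
```

```text
[ 0.49167548 -0.3541206   0.20059185] [ 3.14026816e+00 -1.42148753e-03 -2.85136470e+00] 0.7007659601100397
259.3553955693348 194.10314006778523
169 114
```

View pics/w2c.png

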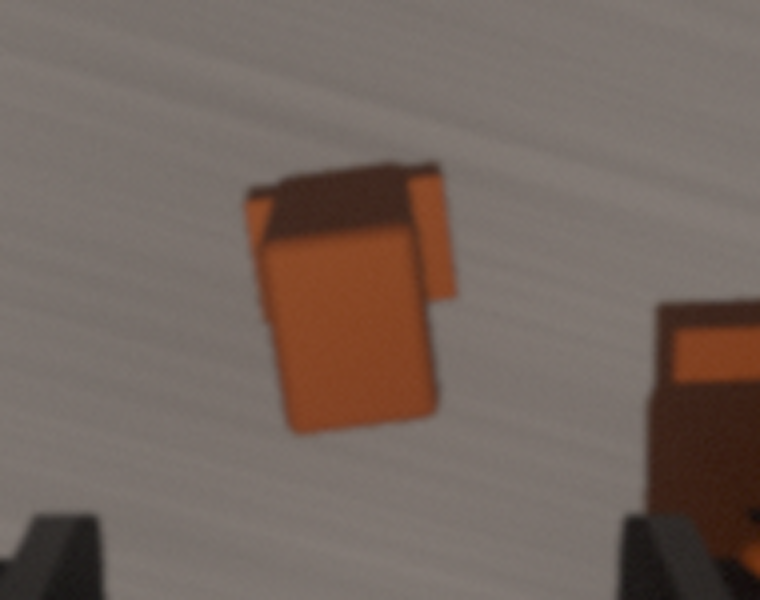

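The crop shows block B with its head-top corners at (262,240), (410,226), (437,415) and (293,432). It is rotated slightly from the gripper, so I'll compute the correction.

Run:
```python
from h import *;import json
np.set_printoptions(precision=4,suppress=True)
p,r=json.load(open("w2.json"));c=cam("wrist",dict(ee_pos=np.array(p),ee_rot=np.array(r)))
q=lambda u,v:(169+u/4-.4,114+v/4-.4)
C=np.array([ray(c,q(*u),.09) for u in[(262,240),(411,226),(438,415),(293,432)]])
d=C[2]-C[1]+C[3]-C[0];e=C[1]-C[0]+C[2]-C[3]
print(C.mean(0),d/2,e/2,np.linalg.norm(d)/2,np.linalg.norm(e)/2,np.arctan2(d[1],d[0]),np.arctan2(-e[0],e[1]))
print(tool(C.mean(0)-bot.sense()['ee_pos']))
```

```text
[ 0.4942 -0.3556  0.09  ] [0.0346 0.0159 0.    ] [-0.0108  0.0255  0.    ] 0.038026812998932305 0.027703482974325604 0.43037064378221057 0.4002278669425392
[ -1.6026  -3.0704 110.9956]
```

Call:
servo_tool(
  increments=[
    [[-1.6, -3.1, 0], -0.12, 0.7],
    [[0, 0, 40], 0, 0.7],
    [[0, 0, 40], 0, 0.7],
    [[0, 0, 35], 0, 0.7],
    [[0, 0, 19], 0, 0.7],
    [[0, 0, 0], 0, 0.7],
    [[0, 0, 0], 0, 0.35],
  ],
)

```text
time: 6.9
ee_pos: [0.4954, -0.355, 0.0687]
ee_rot: [-3.141, -0.0, -2.727]
wrist_force: [0.8, 0.0, 1.1]
gripper_width: 0.549
gripper_force: 0.0
```

Call:
servo_tool(
  increments=[
    [[0, 0, 0], 0, 0.2],
    [[0, 0, 0], 0, 0.2],
    [[0, 0, 0], 0, 0.2],
    [[0, 0, 0], 0, 0.2],
  ],
)

```text
time: 7.3
ee_pos: [0.4959, -0.3558, 0.07]
ee_rot: [-3.14, 0.002, -2.728]
wrist_force: [0.7, 3.3, 6.1]
gripper_width: 0.341
gripper_force: 59.9
```

Call:
servo_tool(
  increments=[
    [[0, 0, -30], 0, 0.2],
    [[0, 0, -40], 0, 0.2],
    [[0, 0, -45], 0, 0.2],
    [[0, 0, -37], 0, 0.2],
    [[0, 0, 0], 0.132, 0.2],
    [[0, 0, 0], 0.132, 0.2],
    [[0, 0, 0], 0.132, 0.2],
    [[0, 0, 0], 0, 0.2],
  ],
)

```text
time: 8.1
ee_pos: [0.4944, -0.3557, 0.2207]
ee_rot: [3.142, 0.001, -3.127]
wrist_force: [0.9, -0.2, -1.6]
gripper_width: 0.344
gripper_force: 59.5
```

Call:
servo_tool(
  increments=[
    [[-4, 25, 0], 0, 0.2],
    [[-6, 42, 0], 0, 0.2],
    [[-6, 42, 0], 0, 0.2],
    [[-6, 42, 0], 0, 0.2],
    [[-6, 42, 0], 0, 0.2],
    [[-6, 42, 0], 0, 0.2],
    [[-6, 42, 0], 0, 0.2],
    [[-4, 25, 0], 0, 0.2],
  ],
)

```text
time: 8.9
ee_pos: [0.5337, -0.0506, 0.2206]
ee_rot: [3.141, 0.001, -3.119]
wrist_force: [0.9, 0.5, -1.2]
gripper_width: 0.345
gripper_force: 59.7
```

Call:
servo_tool(
  increments=[
    [[-2, 25, 0], 0, 0.2],
    [[0, 0, 0], 0, 0.2],
    [[0, 0, 0], 0, 0.2],
  ],
)

```text
time: 9.2
ee_pos: [0.5351, -0.0275, 0.2204]
ee_rot: [3.142, -0.0, -3.12]
wrist_force: [-0.7, -0.4, -1.6]
gripper_width: 0.343
gripper_force: 59.6
```

Run:
```python
from h import *
s=bot.sense();print(s['ee_pos'],s['ee_rot'],s['wrist_force'],tool(np.array([.538,-.028,.22])-s['ee_pos']))
im=bot.read_camera("wrist");cv2.imwrite("pics/w3.png",cv2.resize(im[...,::-1],(800,600)))
```

```text
[ 0.5351302  -0.02754698  0.22039479] [ 3.14157563e+00 -3.27193416e-05 -3.12048827e+00] [-0.65772116 -0.42739961 -1.56916294] [-2.85961545 -0.51348964  0.39469242]
```

View pics/w3.png

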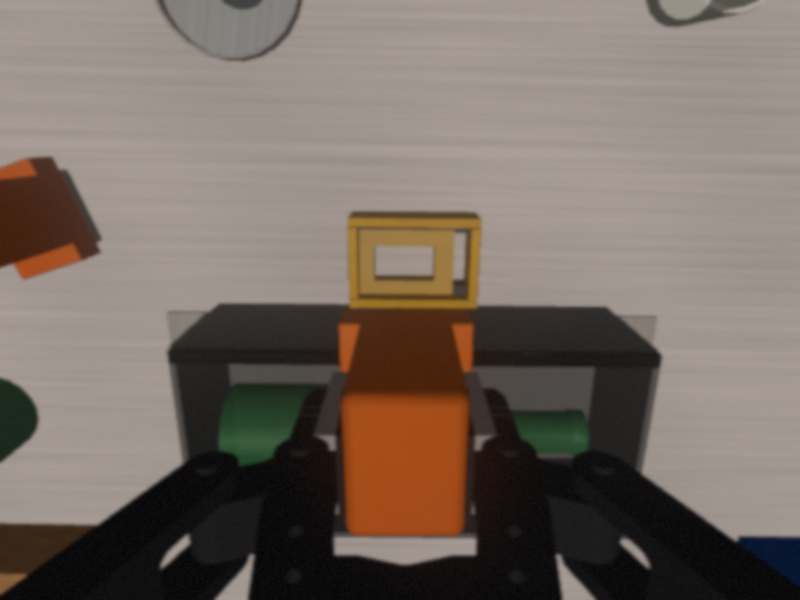

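The block is held squarely. The slot is at (375..434, 245..278) in this 1.56x view. I'll compute the block's offset in the jaws and the slot position again.

Run:
```python
from h import *
np.set_printoptions(precision=4,suppress=True)
s=bot.sense();c=cam("wrist",s);k=1.5625
S=np.array([ray(c,(u/k,v/k),.018) for u,v in[(375,245),(434,245),(434,278),(375,278)]]);print("slot",S.mean(0))
z=s['ee_pos'][2]
for n,u,v,h in[("topnearL",343,391,.02),("topnearR",469,391,.02),("topfarL",347,533,.02),("topfarR",465,533,.02),("shL",340,316,-.056),("shR",474,316,-.056),("shtopL",340,368,-.04),("shtopR",474,368,-.04)]:
    print(n,tool(ray(c,(u/k,v/k),z+h)-s['ee_pos']))
```

```text
slot [ 0.5377 -0.0283  0.018 ]
topnearL [ 22.043  -14.279  -19.9943]
topnearR [ 22.0082  14.0471 -19.9969]
topfarL [-17.1859 -14.7373 -20.0021]
topfarR [-17.2317  14.5197 -20.0048]
shL [ 12.6088 -24.2564  56.0047]
shR [12.5556 25.362  56.0002]
shtopL [ -0.8949 -22.8977  40.0019]
shtopR [-0.95   23.8406 39.9976]
```

Call:
servo_tool(
  increments=[
    [[-5.5, -0.9, 0], 0.004, 0.2],
    [[0, 0, 40], 0, 0.2],
    [[0, 0, 40], 0, 0.2],
    [[0, 0, 30], 0, 0.2],
    [[0, 0, 10], 0, 0.2],
    [[0, 0, 0], 0, 0.2],
    [[0, 0, 0], 0, 0.2],
  ],
)

```text
time: 9.95
ee_pos: [0.5419, -0.0291, 0.1016]
ee_rot: [-3.142, 0.002, -3.129]
wrist_force: [0.3, -0.1, -1.1]
gripper_width: 0.347
gripper_force: 59.8
```

Call:
servo_tool(
  increments=[
    [[1.0, 0.6, 4], -0.004, 0.2],
    [[0, 0, 3], 0, 0.2],
    [[0, 0, 2], 0, 0.2],
    [[0, 0, 2], 0, 0.2],
    [[0, 0, 1], 0, 0.2],
    [[0, 0, 0], 0, 0.2],
  ],
)

```text
time: 10.55
ee_pos: [0.5397, -0.0282, 0.0882]
ee_rot: [-3.142, -0.0, -3.125]
wrist_force: [0.1, 0.2, -1.8]
gripper_width: 0.346
gripper_force: 59.8
```

Call:
servo_tool(
  increments=[
    [[0, 0, 1], 0, 0.2],
    [[0, 0, 1], 0, 0.2],
    [[0, 0, 1], 0, 0.2],
    [[0, 0, 0], 0, 0.2],
  ],
)

```text
time: 10.95
ee_pos: [0.5397, -0.0282, 0.0851]
ee_rot: [-3.142, -0.0, -3.125]
wrist_force: [1.0, 0.5, -2.5]
gripper_width: 0.344
gripper_force: 59.8
```

Call:
servo_tool(
  increments=[
    [[0, 0, 1], 0, 0.2],
    [[0, 0, 1], 0, 0.2],
    [[0, 0, 1], 0, 0.2],
    [[0, 0, 0], 0, 0.2],
  ],
)

```text
time: 11.35
ee_pos: [0.5397, -0.0282, 0.0821]
ee_rot: [-3.142, -0.0, -3.125]
wrist_force: [-0.1, 0.5, -1.4]
gripper_width: 0.34
gripper_force: 59.8
```

Call:
servo_tool(
  increments=[
    [[0, 0, 1.5], 0, 0.2],
    [[0, 0, 1.5], 0, 0.2],
    [[0, 0, 1.5], 0, 0.2],
    [[0, 0, 0], 0, 0.2],
  ],
)

```text
time: 11.75
ee_pos: [0.5396, -0.0283, 0.0775]
ee_rot: [-3.142, -0.0, -3.125]
wrist_force: [-0.0, -0.1, -1.0]
gripper_width: 0.344
gripper_force: 59.8
```

Call:
servo_tool(
  increments=[
    [[0, 0, 1], 0, 0.2],
    [[0, 0, 1], 0, 0.2],
    [[0, 0, 1], 0, 0.2],
    [[0, 0, 0], 0, 0.2],
  ],
)

```text
time: 12.15
ee_pos: [0.5397, -0.0282, 0.0746]
ee_rot: [-3.142, -0.0, -3.125]
wrist_force: [0.8, 0.8, -0.8]
gripper_width: 0.347
gripper_force: 59.8
```

Call:
servo_tool(
  increments=[
    [[0, 0, 1], 0, 0.2],
    [[0, 0, 1], 0, 0.2],
    [[0, 0, 0], 0, 0.2],
  ],
)

```text
time: 12.45
ee_pos: [0.54, -0.0282, 0.0738]
ee_rot: [-3.141, 0.001, -3.124]
wrist_force: [-3.4, 0.8, 9.5]
gripper_width: 0.342
gripper_force: 61.3
```

Call:
servo_tool(
  increments=[
    [[0, 0, 0.7], 0, 0.2],
    [[0, 0, 0.7], 0, 0.2],
    [[0, 0, 0], 0, 0.2],
  ],
)

```text
time: 12.75
ee_pos: [0.5401, -0.0282, 0.0737]
ee_rot: [-3.141, 0.001, -3.124]
wrist_force: [-7.3, 2.9, 22.4]
gripper_width: 0.343
gripper_force: 62.9
```

It seated at TCP z 0.0737, where 0.074 was expected. I'll ease off the pressure, release and retreat.

Call:
servo_tool(
  increments=[
    [[0, 0, -1.2], 0, 0.2],
    [[0, 0, -1.2], 0, 0.2],
    [[0, 0, 0], 0, 0.2],
    [[0, 0, 0], 0, 0.6],
    [[0, 0, 0], 0, 0.6],
    [[0, 0, 0], 0, 0.6],
    [[0, 0, 0], 0, 0.6],
  ],
)

```text
time: 13.45
ee_pos: [0.5398, -0.0282, 0.0737]
ee_rot: [-3.142, -0.0, -3.125]
wrist_force: [0.2, -0.2, -0.3]
gripper_width: 0.596
gripper_force: 0.0
```

Call:
servo_tool(
  increments=[
    [[0, 0, -15], 0, 0.6],
    [[0, 0, -30], 0, 0.6],
    [[0, 0, -40], 0, 0.6],
    [[0, 0, -40], 0, 0.6],
    [[30, 0, 0], 0, 0.6],
    [[40, 0, 0], 0, 0.6],
    [[0, 0, 0], 0, 0.6],
    [[0, 0, 0], 0, 0.6],
  ],
)

```text
time: 14.25
ee_pos: [0.4694, -0.0294, 0.1995]
ee_rot: [3.141, 0.002, -3.124]
wrist_force: [0.5, 0.3, 0.0]
gripper_width: 0.6
gripper_force: 0.0
```

Run:
```python
from h import *
np.set_printoptions(precision=1,suppress=True)
s=bot.sense();im=bot.read_camera("wrist")[...,::-1];b=bot.read_camera("scene")[...,::-1]
t=cam("wrist",s)
for z in(.094,.108):print(z,proj(t,[[.5373-dx,-.0282+dy,z] for dx in(.02,-.02) for dy in(-.015,.015)]).ravel())
cv2.imwrite("pics/end.png",np.hstack([cv2.resize(im[40:340,110:410],(400,400),interpolation=cv2.INTER_CUBIC),cv2.resize(b[100:300,130:330],(400,400),interpolation=cv2.INTER_CUBIC)]))
```

```text
0.094 [240.4 253.5 279.  254.  240.4 297.4 277.3 297.9]
0.108 [239.4 262.8 280.2 263.3 239.5 308.5 278.3 309. ]
```

View pics/end.png

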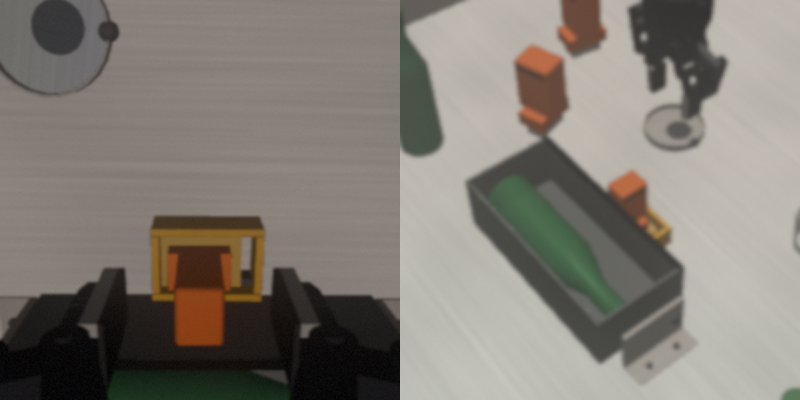

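The block's head edges in the wrist view (rows 254 and 297) match the fully-home height of 94 mm. In both views the block stands free and the bin is upright.

```bash
python3 -c "
from station import bot
print(bot.hand_in())"
```

```text
the job is handed in; nothing more can be done
None
```

The job is handed in: the bin is upright against its stop, and the smallest orange block stands by itself with its key fully home in the slot. It dropped in without any shuffling, and I did not touch the bottles, saucer, shot glass or tin lid.

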